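Weigh a sample cylinder on the spring balance

ROBOT

A 6-joint arm with a two-finger parallel gripper is mounted at the origin on a cart in front of the work surface, level with it; the furniture and walls round the work are solid. World frame = base frame: x ahead of the robot, y to its left, z up, the work surface at z = 0. Lengths are in m, angles in rad, forces in N, time in s.
With the tool pointing down it reaches from about 0.35 to 0.85 m from the base axis. Payload 8.1 kg.
Tool frame: the origin (TCP) lies between the finger pads; the fingertips stand 11 mm ahead of it and the grasp point (between the pads) lies 8 mm behind it (robot.tips_ahead is the distance from the TCP to the fingertips, in m); z points along the fingers, y is the line along which they close (so a half turn about z gives the same grasp; the last joint's range is limited). The gripper opens to 93 mm and grips with 3 to 60 N. Pads are 15 mm wide; open, the fingers measure 128 mm over their backs; the gripper's body (75 mm by 188 mm) begins 65 mm behind the grasp point.
Start: joints at [-1.416, 0.13, 1.488, -0, 1.523, -0.085], TCP at [0.143, -0.583, 0.23] pointing down, gripper open.
Joint ranges: [-2.96, 2.96], [-0.89, 2.26], [0.02, 2.5], [-1.34, 4.48], [0, 2.73], [-2.66, 2.66]. Speed limits (rad/s): [2.39, 2.39, 2.79, 3.14, 3.14, 3.14].

INTERFACE

Orientations are given as a rotation vector (axis times angle).
In Python, from plant import robot gives the robot as it stands. The module is installed in compiled form; this text tells all that it offers.
- The arm moves only by the tool move_arm, never from a script. Its argument "deltas" is one flat list of numbers, 7 for each row, row after row: the shift along the tool's x, y, z in m, then the turn, a rotation vector about the tool's x, y, z in rad, then the opening, from 0 (shut) to 1 (fully open). A call has 1 to 12 rows; each row is the pose to reach, as a shift and turn from the pose commanded when the call began, along the tool's axes at that moment; what a row does not reach only later rows make up. A row lasts 1/8 s, in which the tool goes at most 62.5 mm and 10.7 degrees, less where a joint would pass 70% of its speed; a pose out of reach is approached as far as the arm can. A call with a gripper value outside its range is refused whole. The fingers move at their own pace and stop on an object; "squeeze" is the grip in N (left out, the last holds). Time passes only in rows, so rows that repeat a pose let the fingers close. It gives the time, the measured TCP pose, the force, the opening and the grip force at its end, in the units of the state.
- robot.read_state(): the state, without advancing time (a new reading comes with each control period).
- robot.read_camera(name): name is "side" or "top"; returns (picture, depth): 400x640x3 uint8, red, green, blue; 400x640 float32, m along the optical axis (not along the pixel's ray), 0 where there is no reading.
- robot.camera_model(name): a dict with "K" (3x3 intrinsics, pixels), "R" (3x3) and "t" (3): a world point X has camera coordinates R X + t. Camera axes: x right, y down, z forward; pixel columns grow to the right and rows downward; lengths in m; the calibration is good to about 2 mm. A picture is of the moment at which its call begins. camera_model takes no time and is no camera call.
- robot.close_job(): hands the job in; it is judged then, once.
Trained networks look in the newest picture that a camera, given by its name, has taken for a name from the list of things; names that differ only in an ending like _2 or _b are one class to them, and where a whole thing is asked for, a point or a joint stands for the part that bears it (a point fixed in the world has none). Each returns a list of dicts, best first, with "confidence" (0 to 1); they miss things now and then, are a little off and sometimes report something else, mostly with a low value. They report only what shows in the picture. A call takes as long as a camera call.
- robot.recognise(camera, label): "uv" ([column, row] in pixels, amid what is visible of it).
The state is a dict: "t": time; "q": joint angles; "dq": joint speeds; "joint_torque": joint torques, N m; "tool_pos": TCP position; "orientation": TCP orientation; "force": force on the tool from outside, world axes, zero at the start; "wrist_torque": the same for the moment, N m; "opening": finger opening in m; "gripper_force": force on a finger pad.
Only numpy, scipy, OpenCV 4.12 (cv2) and the standard library are available. Lean on these libraries where they do the work, as an engineer would, in place of code of your own. Each camera call takes 0.05 s, during which the arm holds its last target. There are 200 camera calls.

TASK

Weigh the red sample cylinder: lift its carrier by the orange grip tab and hang it by its steel hook on the arm of the spring balance, with the hook in the seat between the collar and the upturned tip. The valve end is heavy and the weight is not known, so do not knock or force the arm: let it sink under the load little by little, ease the carrier over to its own balance as it hangs, and let go slowly, only when the balance carries all of it, so that at the release neither the pointer jumps nor the carrier swings. Leave it hanging free and still, and do not disturb the other things on the bench.

Things in the scene. Friction and masses are not known exactly. Their poses are not given: they have to be found in the camera images.
- carrier: loose carrier, one rigid piece, 0.27 to 0.9 kg (not known): a red sample cylinder (62 mm across, lying along the carrier's y) banded into a steel frame on two black feet (74 mm wide in x, at y = +46 and -46 mm). Origin: centre of its underside, z up. Reaches from y = -95 to +164 mm, x = -37 to +37 mm. A steel spine bar (top at z = 84 mm) runs over the cylinder under the hook
- carrier_valve (a point): middle of the brass needle valve with black hand wheel at the carrier's +y end, the heavy end. Because of it the centre of mass lies about 21 to 38 mm to +y of the hook and 25 to 44 mm above the underside: left free on the arm the carrier hangs with this end 10 to 22 degrees down
- carrier_hook (a point): where the axis of the balance arm lies in the carrier's hook when seated: x = 0, y = 0, z = 139.5 mm. The hook is a flat bar, 16 mm wide in x, bent to an upside-down 90 degree V in the y-z plane, its inner apex 8.5 mm above this point. The short leg ends free at y = -33 mm, 17 mm below this point; the long leg goes down at y = +30 mm to the spine. The arm enters from the -y side below the short leg, or along x
- carrier_tab (a point): centre of the carrier's upright orange grip tab over the hook: 14 mm thick in the carrier's y (the grasp), 32 mm in x, 40 mm high; 182.5 mm above the underside, 43 mm above carrier_hook
- balance: column spring balance fixed on the bench: blue foot 150 x 130 mm, upright aluminium tube 42 mm across and 0.35 m high, white scale plate on its left. Origin: bottom centre of the tube; the load arm points along its own -x (towards the robot), z up
- seat_point (a point): middle of the seat, on the axis of the load arm (level round steel bar, 12 mm across, along the balance's x): 135 mm in front of the tube's axis, 268 mm above the bench when unloaded. A collar (24 mm across) begins 15 mm behind this point; the upturned tip begins 20 mm in front of it and rises 19 mm above the bar's axis. The point sinks with the arm
- balance_arm (a joint): how far the arm and its red pointer have sunk, in m: 0 unloaded, end stop at 0.115. It slides straight down against a soft, lightly damped spring, 10 mm per newton; the carrier sinks it 2 to 9 cm, depending on its weight
- jug_brown: brownish sample jug, 70 x 76 x 255 mm, standing at the left; origin: centre of its underside; leave it alone
- jug_pale: sample jug with a cream top, brown below, 73 x 82 x 245 mm, standing at the left; origin: centre of its underside; leave it alone
- spanner: bright combination spanner, 183 mm, lying at the right; origin: centre of its underside; leave it alone
- tape_roll: white roll of thread tape, 52 mm across, 12 mm high, at the right; origin: centre of its underside; leave it alone
- pen: black marker pen, 136 mm, lying at the near left edge; origin: centre of its underside; leave it alone
- vial: small vial with black cap, 25 mm across, 67 mm high, at the left; origin: centre of its underside; leave it alone

How it is judged:
By the outcome, as a careful person would: the job done as asked, in the order asked, and still so for the second after the job is handed in, with the robot touching nothing.
It also fails if it takes over 72 s, if anything falls off the work surface, if the arm or the gripper's body presses on something with over 40 N, if the wrist force passes 120 N, or if a joint passes its speed limit or range.

## Working session

There is one attempt and no reset: what is moved stays moved. The work goes in short steps, Python scripts to look and compute and a tool call to move; the robot and the scene stay as the last step left them, time stands still between calls to the robot, and variables do not carry over. Pictures are saved under pics/ and viewed, at most 10 in all, crops included, and the job is handed in when it is done.

Besides the shell and the picture viewer there is one more tool, called after "Call:" as name(argument=value, ...) on one line, values as JSON. move_arm: Moves the arm, as the interface text tells. Its arguments: {"type":"object","properties":{"deltas":{"type":"array","items":{"type":"number"}},"squeeze":{"type":"number"}},"required":["deltas"]}

```bash
mkdir -p pics
cat > h.py <<'E'
import numpy as np, cv2
from plant import robot
from scipy.spatial.transform import Rotation as Rn
def world(cam,uv,d):
    m=robot.camera_model(cam);K,R,t=[np.array(m[k]) for k in('K','R','t')]
    c=np.linalg.inv(K)@np.array([uv[0],uv[1],1.])*d
    return R.T@(c-t)
def cloud(cam,dep):
    m=robot.camera_model(cam);K,R,t=[np.array(m[k]) for k in('K','R','t')]
    v,u=np.mgrid[0:400,0:640]
    P=np.stack([u,v,np.ones_like(u)],-1).reshape(-1,3)@np.linalg.inv(K).T*dep.reshape(-1,1)
    return ((P-t)@R).reshape(400,640,3)
def proj(cam,X):
    m=robot.camera_model(cam);K,R,t=[np.array(m[k]) for k in('K','R','t')]
    c=(np.array(X)@R.T+t)@K.T
    return c[...,:2]/c[...,2:]
E
python3 - <<'E'
from h import *
for c in('side','top'):
    im,d=robot.read_camera(c);cv2.imwrite(f'pics/{c}0.png',im[...,::-1]);np.savez(f'{c}0.npz',im=im,d=d)
    C=cloud(c,d)
    for l in('carrier','carrier_tab','carrier_hook','carrier_valve','balance','seat_point','balance_arm'):
        try:
            for r in robot.recognise(c,l)[:2]:
                u,v=np.round(r['uv']).astype(int);print(c,l,r['uv'],round(r['confidence'],2),C[v,u].round(3))
        except Exception as e: print(c,l,e)
s=robot.read_state();print(s)
E
```

```text
side carrier [284.7, 280.9] 0.72 [ 0.425 -0.014  0.072]
side carrier_tab [284.4, 278.5] 0.72 [ 0.425 -0.01   0.078]
side carrier_hook [286.1, 280.3] 0.89 [ 0.425 -0.019  0.084]
side carrier_valve [287.3, 281.8] 0.86 [ 0.425 -0.023  0.082]
side balance [415.2, 205.8] 0.64 [ 0.732 -0.039  0.151]
side seat_point [417.5, 175.4] 0.91 [ 0.705 -0.044  0.272]
side balance_arm [418.4, 171.5] 0.78 [ 0.707 -0.041  0.275]
top carrier [357.1, 253.0] 0.89 [0.429 0.005 0.084]
top carrier_hook [355.8, 249.8] 0.67 [0.425 0.016 0.201]
top carrier_valve [362.2, 252.9] 0.62 [ 0.425 -0.003  0.131]
top balance [374.1, 121.4] 0.88 [ 0.731 -0.027  0.139]
top seat_point [387.1, 108.9] 0.95 [ 0.706 -0.039  0.277]
top balance_arm [384.9, 112.2] 0.61 [ 0.697 -0.034  0.283]
{'t': 0.8, 'q': array([-1.41638290e+00,  1.30342611e-01,  1.48819887e+00, -1.83537625e-05,
        1.52301674e+00, -8.53924916e-02]), 'dq': array([ 1.34548719e-04, -5.25078553e-04,  3.38943991e-05, -8.60851147e-05,
       -8.12988249e-04, -6.56921274e-04]), 'joint_torque': array([-6.34262187e-05, -5.59699881e+01, -4.92032433e+01,  7.69816618e-02,
        2.26288982e-02, -1.61617800e-05]), 'tool_pos': array([ 0.1425285 , -0.58282893,  0.22967015]), 'orientation': array([ 3.11900184e+00,  3.75781493e-01, -2.69135236e-05]), 'force': array([-0.6368906 ,  0.02323921, -0.19470323]), 'wrist_torque': array([-0.02350722,  0.00224057,  0.00731015]), 'gripper_force': 0.0, 'opening': 0.0931062016835014}
```

View pics/side0.png

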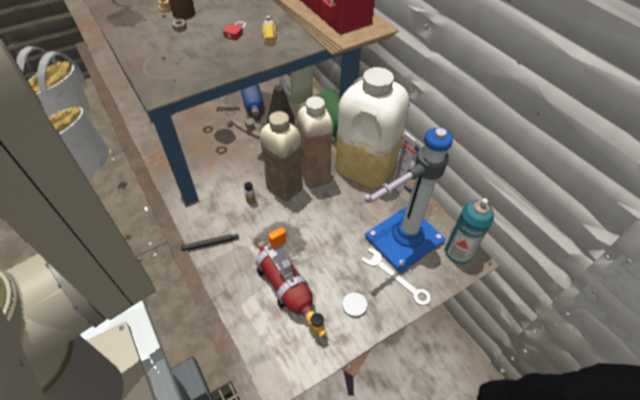

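View pics/top0.png

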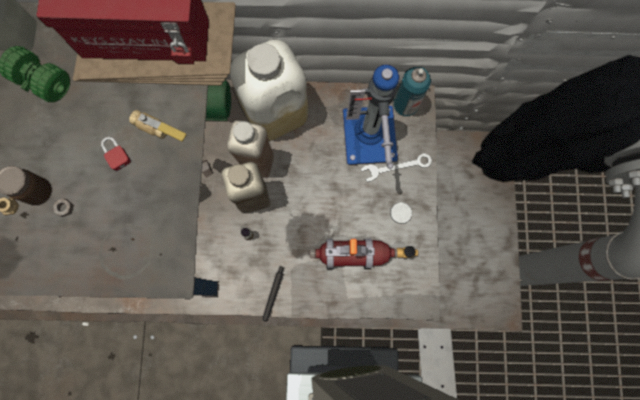

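Side: orange tab at (277,238), valve at (318,330), balance arm from (420,172) to its tip at (368,197). Top: tab at (353,246), valve at (408,252) towards -y, balance tube top at (383,78). Next I'll measure the tab, the carrier yaw and the balance arm axis.

Run:
```python
from h import *
np.set_printoptions(suppress=True,precision=4)
out=[]
for c in('side','top'):
    z=np.load(f'{c}0.npz');im=z['im'].astype(int);C=cloud(c,z['d']);ok=z['d']>0
    r,g,b=im[...,0],im[...,1],im[...,2]
    box=(C[...,0]>.3)&(C[...,0]<.6)&(abs(C[...,1])<.25)&ok
    o=box&(r>190)&(g>60)&(g<150)&(b<70)&(C[...,2]>.14)
    P=C[o];print(c,'tab',len(P),np.percentile(P,[2,50,98],axis=0))
    red=box&(r>70)&(g<.5*r)&(b<.5*r)&(C[...,2]>.03)&(C[...,2]<.1)
    P=C[red];print(' red',len(P),np.percentile(P,[2,50,98],axis=0))
    m=P[:,2]>.07 
    A=P[:,:2]-P[:,:2].mean(0);u,s,v=np.linalg.svd(A,full_matrices=False);print(' reddir',v[0],np.degrees(np.arctan(v[0][0]/v[0][1])),P[:,:2].mean(0))
    gr=box&(C[...,2]>.095);P=C[gr];print(' above .095',len(P),np.percentile(P,[1,50,99],axis=0))
    # balance
    B=ok&(C[...,0]>.55)&(C[...,0]<1.0)&(C[...,1]>-.2)&(C[...,1]<.1)
    a=B&(C[...,2]>.245)&(C[...,2]<.31)&(C[...,0]<.80); P=C[a]
    print(' arm',len(P));
    for x0 in np.arange(.6,.8,.015):
        Q=P[(P[:,0]>x0)&(P[:,0]<x0+.015)]
        if len(Q):print('  ',round(x0,3),len(Q),np.median(Q,0),Q[:,2].max(),Q[:,1].min(),Q[:,1].max())
    t=B&(C[...,2]>.32);P=C[t];print(' tube top',len(P),np.percentile(P,[1,50,99],axis=0))
    t=B&(b>140)&(r<70)&(g<130)&(C[...,2]<.05);P=C[t];print(' foot',len(P),np.percentile(P,[1,50,99],axis=0))
    if len(P):print(' rect',cv2.minAreaRect(P[:,:2].astype(np.float32)*1000))
for l in('jug_brown','jug_pale','vial','spanner','tape_roll'):
    z=np.load('top0.npz');C=cloud('top',z['d'])
    q=robot.recognise('top',l)
    if q:u,v=np.round(q[0]['uv']).astype(int);print(l,C[v,u])
# crops
for c,(x0,y0,w,h) in dict(side=(235,120,240,230),top=(290,60,160,215)).items():
    im=np.load(f'{c}0.npz')['im'][y0:y0+h,x0:x0+w,::-1]
    cv2.imwrite(f'pics/{c}c.png',cv2.resize(im,None,fx=2.5,fy=2.5,interpolation=cv2.INTER_CUBIC))
a=cv2.imread('pics/sidec.png');b=cv2.imread('pics/topc.png');k=2
H=max(a.shape[0],b.shape[0]);w=np.zeros((H,a.shape[1]+b.shape[1],3),np.uint8);w[:a.shape[0],:a.shape[1]]=a;w[:b.shape[0],a.shape[1]:]=b
cv2.imwrite('pics/crop.png',cv2.resize(w,None,fx=.78,fy=.78,interpolation=cv2.INTER_AREA))
```

```text
side tab 30 [[0.4163 0.0133 0.1998]
 [0.429  0.0156 0.201 ]
 [0.4465 0.0264 0.2036]]
 red 894 [[ 0.4024 -0.0801  0.0477]
 [ 0.4186 -0.0425  0.0638]
 [ 0.4568  0.0552  0.0736]]
 reddir [ 0.1887 -0.982 ] -10.87432661779652 [ 0.4226 -0.0256]
 above .095 1954 [[ 0.4167 -0.0495  0.0964]
 [ 0.5519  0.2217  0.1798]
 [ 0.599   0.2494  0.2844]]
 arm 1604
   0.6 47 [ 0.6078 -0.0454  0.2725] 0.27482394615722305 -0.04948276677219489 -0.03746394810348703
   0.615 49 [ 0.623  -0.0438  0.2729] 0.27784739630809124 -0.04775681311331618 -0.03133846088506582
   0.63 77 [ 0.6324 -0.044   0.2733] 0.28022634119349954 -0.052954378327637705 -0.030442099801034603
   0.645 46 [ 0.6524 -0.0415  0.2726] 0.2751676788618569 -0.045159952566093814 -0.03398721832793466
   0.66 44 [ 0.6674 -0.0399  0.2722] 0.27688905537909214 -0.044613781274291546 -0.03217374664377038
   0.675 42 [ 0.6828 -0.0383  0.2726] 0.2758025129649502 -0.042306813278227474 -0.030435683433913795
   0.69 93 [ 0.6964 -0.0387  0.275 ] 0.2810011560321773 -0.04543678488075586 -0.025331644945166674
   0.705 82 [ 0.7129 -0.0367  0.277 ] 0.2886281578863
[... 2019 characters left out ...]
2875] 0.3097922016542415 -0.05840042173622202 0.018460954022446102
   0.75 32 [ 0.7553 -0.0048  0.287 ] 0.2914985662505805 -0.05788378890528939 -0.00031322102498461434
   0.765 3 [ 0.7667 -0.0068  0.2864] 0.2865094200747649 -0.006928593858391291 -0.004792170186189333
 tube top 2210 [[ 0.726  -0.1966  0.3206]
 [ 0.902  -0.0399  0.3364]
 [ 0.9116  0.0949  0.3498]]
 foot 670 [[ 0.666  -0.0815  0.0116]
 [ 0.6978 -0.0127  0.018 ]
 [ 0.7925  0.0317  0.0242]]
 rect ((739.667236328125, -28.693328857421875), (144.96817016601562, 120.09505462646484), 4.024355888366699)
jug_brown [0.6409 0.245  0.2307]
jug_pale [0.5482 0.2476 0.2218]
spanner [ 0.6579 -0.0981  0.0059]
tape_roll [ 0.5403 -0.1063  0.0142]
```

View pics/crop.png

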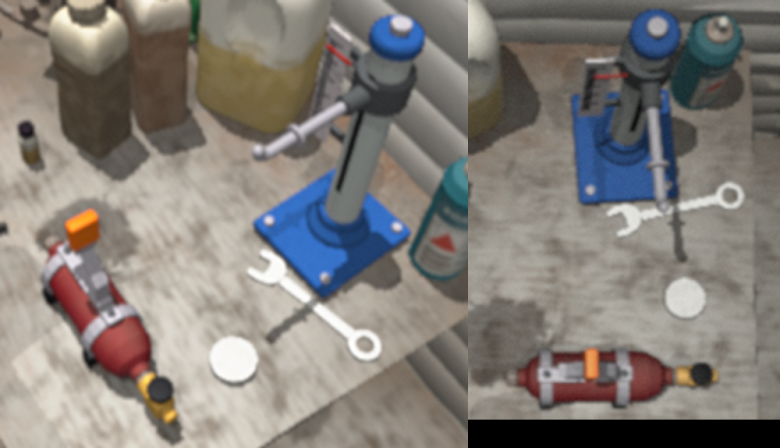

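Crop: the arm tip is near crop (260,152), the collar at (297,130), and the spanner lies below to the right. Next step is refining the collar and tip positions and the carrier's yaw.

Run:
```python
from h import *
np.set_printoptions(suppress=True,precision=4)
AL=[]
for c in('side','top'):
    z=np.load(f'{c}0.npz');im=z['im'].astype(int);C=cloud(c,z['d']);ok=z['d']>0
    B=ok&(C[...,0]>.55)&(C[...,0]<.70)&(C[...,1]>-.1)&(C[...,1]<.05)&(C[...,2]>.25)&(C[...,2]<.31)
    P=C[B]
    for x0 in np.arange(.572,.66,.004):
        Q=P[(P[:,0]>x0)&(P[:,0]<x0+.004)]
        if len(Q):print(c,round(x0,3),len(Q),Q.mean(0),Q[:,2].max(),Q[:,1].min(),Q[:,1].max())
    Q=ok&(C[...,0]>.35)&(C[...,0]<.5)&(C[...,1]>-.19)&(C[...,1]<.13)&(C[...,2]>.012)&(C[...,2]<.13)
    P=C[Q]
    for y0 in np.arange(-.18,.12,.02):
        S=P[(P[:,1]>y0)&(P[:,1]<y0+.02)]
        if len(S)>3:
            hi=S[S[:,2]>S[:,2].max()-.004]
            print('  y',round(y0,3),len(S),'x',S[:,0].min(),S[:,0].max(),'mid',(S[:,0].min()+S[:,0].max())/2,'zmax',S[:,2].max(),'xtop',hi[:,0].mean())
    AL.append(P)
    print(' yrange',P[:,1].min(),P[:,1].max())
    o=C[ok&(im[...,0]>190)&(im[...,2]<80)&(C[...,2]>.14)&(C[...,0]<.5)]
    print(' tabrect',cv2.minAreaRect(o[:,:2].astype(np.float32)*1000))
```

```text
side 0.576 6 [ 0.579  -0.0456  0.2827] 0.28470908811887913 -0.048132901905464355 -0.04345461677249726
side 0.58 23 [ 0.582  -0.0468  0.2824] 0.2886311636594369 -0.049806182735952984 -0.04044095504297706
side 0.584 17 [ 0.5861 -0.049   0.2815] 0.28772713363068564 -0.05188239169359378 -0.04314502002605573
side 0.588 5 [ 0.5901 -0.0484  0.2771] 0.28554596852357444 -0.0500944459016173 -0.04487781523841409
side 0.592 9 [ 0.5938 -0.0475  0.2728] 0.2782415334964609 -0.050606431614389234 -0.04098588492641499
side 0.596 15 [ 0.5983 -0.0466  0.2722] 0.2752639887627515 -0.05006348183536803 -0.04147225767985433
side 0.6 10 [ 0.6022 -0.0454  0.2724] 0.27405323201122145 -0.04948276677219489 -0.040243331474727355
side 0.604 15 [ 0.6062 -0.0451  0.2715] 0.27408032267814264 -0.04928656158781517 -0.03746394810348703
side 0.608 10 [ 0.6099 -0.0444  0.2723] 0.27482394615722305 -0.048013708770688134 -0.038443247939315445
side 0.612 12 [ 0.6135 -0.0446  0.2722] 0.27472798416092226 -0.048754814052397885 -0.03919956542219866
side 0.616 16 [ 0.618  -0.0435  0.2722] 0.2758062611793653 -0.04775681311331618 -0.
[... 6511 characters left out ...]
89433559903 xtop 0.4257902378851161
  y 0.04 204 x 0.39767325632547934 0.4595109629855294 mid 0.42859210965550437 zmax 0.129557801370876 xtop 0.4311889586344546
  y 0.06 246 x 0.3946101127392741 0.4640892462534283 mid 0.42934967949635117 zmax 0.09237679200584356 xtop 0.43147683904771994
  y 0.08 127 x 0.40702286174253294 0.4550674852324296 mid 0.4310451734874813 zmax 0.07054502473018753 xtop 0.4307322817309624
  y 0.1 40 x 0.4204045387822125 0.4377812798910541 mid 0.4290929093366333 zmax 0.056836576415180806 xtop 0.42829047088765737
 yrange -0.14360478950233582 0.11168331044896897
 tabrect ((432.8529357910156, 22.170934677124023), (29.084339141845703, 8.478803634643555), 0.36343511939048767)
```

```bash
cat >> h.py <<'E'
np.set_printoptions(suppress=True,precision=4)
def down(yaw,tilt=0):
    # tool x at yaw (deg) in the world, z down; tilt (deg) about tool x, + = carrier's +y (tool y) end down
    y=np.radians(yaw);x=np.array([np.cos(y),np.sin(y),0]);z=np.array([0,0,-1.])
    return Rn.from_matrix(np.stack([x,np.cross(z,x),z],1))*Rn.from_rotvec([np.radians(tilt),0,0])
def delta(p,R,s=None):
    s=s or robot.read_state();R0=Rn.from_rotvec(s['orientation'])
    return R0.inv().apply(np.array(p)-s['tool_pos']),(R0.inv()*R).as_rotvec()
E
python3 - <<'E'
from h import *
print(*delta([.432,.0205,.30],down(1.9)))
E
```

```text
[ 0.4245 -0.5173 -0.0704] [-0.      0.      0.2067]
```

Call:
move_arm(deltas=[0.4245, -0.5173, -0.0704, 0, 0, 0.2067, 1, 0.4245, -0.5173, -0.0704, 0, 0, 0.2067, 1, 0.4245, -0.5173, -0.0704, 0, 0, 0.2067, 1, 0.4245, -0.5173, -0.0704, 0, 0, 0.2067, 1, 0.4245, -0.5173, -0.0704, 0, 0, 0.2067, 1, 0.4245, -0.5173, -0.0704, 0, 0, 0.2067, 1, 0.4245, -0.5173, -0.0704, 0, 0, 0.2067, 1, 0.4245, -0.5173, -0.0704, 0, 0, 0.2067, 1, 0.4245, -0.5173, -0.0704, 0, 0, 0.2067, 1, 0.4245, -0.5173, -0.0704, 0, 0, 0.2067, 1, 0.4245, -0.5173, -0.0704, 0, 0, 0.2067, 1, 0.4245, -0.5173, -0.0704, 0, 0, 0.2067, 1], squeeze=60)

```text
t: 2.55
tool_pos: [0.4327, 0.0233, 0.3004]
orientation: [-3.14, -0.06, -0.001]
force: [0.6, -1.4, -0.4]
opening: 0.0932
gripper_force: 0.0
```

Run:
```python
from h import *
s=robot.read_state();print(s['t'],s['tool_pos'],s['q'],s['force'],s['wrist_torque'])
print(*delta([.432,.0205,.1745],down(1.9)))
```

```text
2.55 [0.4327 0.0233 0.3004] [-0.0651 -0.3504  1.8066  0.0006  1.6849  1.4676] [ 0.5585 -1.3825 -0.3558] [-0.0171 -0.0399  0.0203]
[-0.0009  0.0029  0.1259] [-0.0006 -0.0005  0.005 ]
```

Call:
move_arm(deltas=[0, 0, 0, 0, 0, 0, 1, 0, 0, 0.04, 0, 0, 0, 1, 0, 0, 0.08, 0, 0, 0, 1, 0, 0, 0.11, 0, 0, 0, 1, 0, 0, 0.1255, 0, 0, 0, 1, 0, 0, 0.1255, 0, 0, 0, 1, 0, 0, 0.1255, 0, 0, 0, 1, 0, 0, 0.1255, 0, 0, 0, 1])

```text
t: 3.55
tool_pos: [0.4329, 0.0203, 0.176]
orientation: [3.141, 0.052, 0.004]
force: [-0.2, 0.6, 0.2]
opening: 0.093
gripper_force: 0.0
```

Run:
```python
from h import *
s=robot.read_state();print(s['t'],s['tool_pos'],s['orientation'],s['force'],s['wrist_torque'],s['dq'])
print(*delta([.432,.0205,.1745],down(1.9)))
im,d=robot.read_camera('side');cv2.imwrite('pics/g1.png',cv2.resize(im[190:350,220:380,::-1],None,fx=3.5,fy=3.5))
```

```text
3.55 [0.4329 0.0203 0.176 ] [3.1409 0.0517 0.0038] [-0.1743  0.6391  0.1939] [ 0.0404 -0.0121  0.0388] [0.0032 0.0026 0.0046 0.0011 0.0001 0.0014]
[-0.0009 -0.0002  0.0015] [ 0.0003 -0.0024 -0.0002]
```

View pics/g1.png

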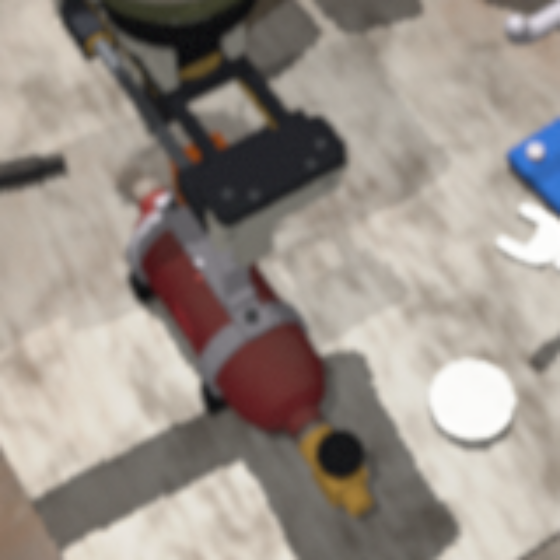

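The open gripper straddles the orange tab (crop about (205,140)), with the fingers along the cylinder axis. Closing now.

Call:
move_arm(deltas=[0, 0, 0, 0, 0, 0, 0.6, 0, 0, 0, 0, 0, 0, 0.4, 0, 0, 0, 0, 0, 0, 0.25, 0, 0, 0, 0, 0, 0, 0.22, 0, 0, 0, 0, 0, 0, 0.18, 0, 0, 0, 0, 0, 0, 0.1, 0, 0, 0, 0, 0, 0, 0, 0, 0, 0, 0, 0, 0, 0, 0, 0, 0, 0, 0, 0, 0, 0, 0, 0, 0, 0, 0, 0], squeeze=50)

```text
t: 4.85
tool_pos: [0.432, 0.0206, 0.1745]
orientation: [-3.141, -0.052, -0.0]
force: [0.9, 1.7, -0.7]
opening: 0.014
gripper_force: 50.0
```

Run:
```python
from h import *
s=robot.read_state();print(s['t'],s['tool_pos'],s['orientation'],s['force'],s['wrist_torque'],s['opening'],s['gripper_force'])
```

```text
4.85 [0.432  0.0206 0.1745] [-3.1409 -0.0521 -0.    ] [ 0.9011  1.7002 -0.6775] [ 0.2573 -0.0282  0.0843] 0.014034377073970192 49.99802827835083
```

Call:
move_arm(deltas=[0, 0, -0.005, 0, 0, 0, 0, 0, 0, -0.015, 0, 0, 0, 0, 0, 0, -0.03, 0, 0, 0, 0, 0, 0, -0.05, 0, 0, 0, 0, 0, 0, -0.075, 0, 0, 0, 0, 0, 0, -0.1, 0, 0, 0, 0, 0, 0, -0.125, 0, 0, 0, 0, 0, 0, -0.145, 0, 0, 0, 0, 0, 0, -0.1585, 0, 0, 0, 0, 0, 0, -0.1585, 0, 0, 0, 0, 0, 0, -0.1585, 0, 0, 0, 0, 0, 0, -0.1585, 0, 0, 0, 0])

```text
t: 6.35
tool_pos: [0.4315, 0.0205, 0.3318]
orientation: [-3.141, -0.052, 0.003]
force: [0.4, 0.7, -9.3]
opening: 0.0133
gripper_force: 50.0
```

Run:
```python
from h import *
s=robot.read_state();print(s['t'],s['tool_pos'],s['orientation'],s['force'],s['wrist_torque'],s['opening'],s['gripper_force'])
y=np.radians(5)
print(*delta([.6125-.1*np.cos(y),-.043-.1*np.sin(y),.333],down(5)))
```

```text
6.35 [0.4315 0.0205 0.3318] [-3.1409 -0.0519  0.0032] [ 0.3896  0.7266 -9.2521] [ 0.1805  0.0572 -0.0035] 0.013253283120682122 49.99570369720459
[ 0.0789  0.0749 -0.0013] [-0.0003  0.0021 -0.0542]
```

Call:
move_arm(deltas=[0.015, 0.014, 0, 0, 0, -0.01, 0, 0.03, 0.028, 0, 0, 0, -0.02, 0, 0.045, 0.043, 0, 0, 0, -0.031, 0, 0.06, 0.057, 0, 0, 0, -0.042, 0, 0.072, 0.068, 0, 0, 0, -0.05, 0, 0.0784, 0.075, 0, 0, 0, -0.054, 0, 0.0784, 0.075, 0, 0, 0, -0.054, 0, 0.0784, 0.075, 0, 0, 0, -0.054, 0, 0.0784, 0.075, 0, 0, 0, -0.054, 0, 0.0784, 0.075, 0, 0, 0, -0.054, 0])

```text
t: 7.6
tool_pos: [0.5127, -0.0516, 0.3332]
orientation: [3.139, 0.137, 0.001]
force: [-0.6, -1.3, -7.9]
opening: 0.0139
gripper_force: 50.0
```

Run:
```python
from h import *
F=[];T=[]
im,d=robot.read_camera('side');cv2.imwrite('pics/g2.png',cv2.resize(im[110:310,250:470,::-1],None,fx=2.8,fy=2.8))
C=cloud('side',d)
P=C[(d>0)&(C[...,0]>.45)&(C[...,0]<.56)&(C[...,1]>-.25)&(C[...,1]<.08)&(C[...,2]>.13)&(C[...,2]<.28)]
for y0 in np.arange(-.22,.06,.02):
    S=P[(P[:,1]>y0)&(P[:,1]<y0+.02)]
    if len(S)>3:print(round(y0,3),len(S),S[:,0].min(),S[:,0].max(),S[:,2].max())
for i in range(12):
    s=robot.read_state();F.append(s['force']);T.append(s['wrist_torque'])
    robot.read_camera('side')
s=robot.read_state();print(s['t'],s['tool_pos'],s['orientation'],s['opening'],np.mean(F,0),np.std(F,0),np.mean(T,0),np.std(T,0))
y=np.radians(5)
print(*delta([.6125,-.043,.333],down(5)))
```

```text
-0.22 168 0.5134147743310908 0.536823400763443 0.23770983763143527
-0.2 278 0.5108202591972596 0.5378649302036703 0.23759473409341283
-0.18 130 0.5110382273165863 0.5323548424946267 0.23517964581022213
-0.16 287 0.49569300339547273 0.5395234296406457 0.22676892905677415
-0.14 428 0.4874158184001936 0.5461341167807765 0.23447392003278397
-0.12 517 0.47923133154704844 0.5503184282921693 0.24715049091539357
-0.1 466 0.4794409793866899 0.5453957052196865 0.27988241003765035
-0.08 291 0.4825496203347094 0.5425415046163317 0.2584664607955135
-0.06 300 0.48024211093532704 0.5318177069959591 0.24457660906208814
-0.04 316 0.47912652452378024 0.5385048067105439 0.24521725695973295
-0.02 461 0.47134891660948947 0.541984388149057 0.24888847467177785
-0.0 56 0.4846367674768801 0.5351702182693144 0.24416534656150563
0.02 88 0.4944190570270544 0.5150970799181049 0.214621247603673
8.25 [ 0.5129 -0.0519  0.333 ] [-3.1386 -0.1367  0.0001] 0.01391617318651367 [ 0.1194  0.0105 -8.4576] [0.392  0.4193 0.4376] [ 0.1925  0.0292 -0.0063] [0.0284 0.0245 0.0164]
[ 0.1    -0.0002 -0.    ] [-0.      0.0001 -0.0002]
```

View pics/g2.png

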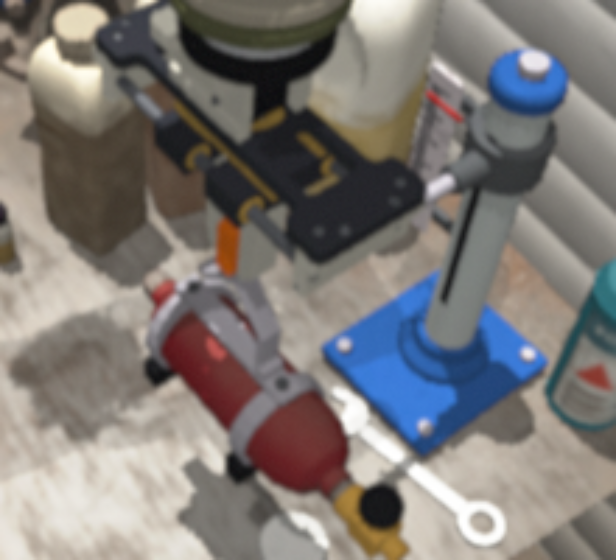

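The carrier hangs level in the gripper, tab at crop (228,245), and the balance arm still lies unobstructed ahead of it. Mean load is about 8.4 N. Next, slide the hook over the tip along the arm's axis.

Call:
move_arm(deltas=[0.008, 0, 0, 0, 0, 0, 0, 0.02, 0, 0, 0, 0, 0, 0, 0.035, 0, 0, 0, 0, 0, 0, 0.05, 0, 0, 0, 0, 0, 0, 0.065, 0, 0, 0, 0, 0, 0, 0.08, 0, 0, 0, 0, 0, 0, 0.09, 0, 0, 0, 0, 0, 0, 0.097, 0, 0, 0, 0, 0, 0, 0.1, 0, 0, 0, 0, 0, 0, 0.1, 0, 0, 0, 0, 0, 0, 0.1, 0, 0, 0, 0, 0, 0])

```text
t: 9.62
tool_pos: [0.6123, -0.0432, 0.3332]
orientation: [3.139, 0.137, 0.0]
force: [-0.3, 0.6, -8.3]
opening: 0.0138
gripper_force: 50.0
```

Run:
```python
from h import *
im,d=robot.read_camera('side');a=cv2.resize(im[130:270,330:470,::-1],None,fx=2.8,fy=2.8)
im2,d2=robot.read_camera('top');b=cv2.resize(im2[80:220,330:470,::-1],None,fx=2.8,fy=2.8)
cv2.imwrite('pics/g3.png',np.hstack([a,b]))
for n,dd in(('side',d),('top',d2)):
    C=cloud(n,dd)
    P=C[(dd>0)&(C[...,0]>.565)&(C[...,0]<.70)&(C[...,1]>-.07)&(C[...,1]<-.015)&(C[...,2]>.25)&(C[...,2]<.33)]
    for x0 in np.arange(.57,.67,.006):
        S=P[(P[:,0]>x0)&(P[:,0]<x0+.006)]
        if len(S):print(n,round(x0,3),len(S),S.mean(0),S[:,2].min(),S[:,2].max())
s=robot.read_state();print(s['t'],s['tool_pos'],s['orientation'],s['force'],s['wrist_torque'])
```

```text
side 0.576 16 [ 0.5803 -0.0458  0.2823] 0.2740671777098815 0.28686163818297333
side 0.582 28 [ 0.5847 -0.0479  0.2817] 0.27129221950691823 0.2886442948777128
side 0.588 13 [ 0.5912 -0.0486  0.2762] 0.2701524103210994 0.28460085310772637
side 0.594 38 [ 0.5976 -0.0461  0.3043] 0.2677795890838782 0.32971275040435044
side 0.6 96 [ 0.6032 -0.0419  0.2995] 0.2645357644486241 0.32994807448868896
side 0.606 92 [ 0.6088 -0.0514  0.2925] 0.269232894289633 0.3158801559028577
side 0.612 72 [ 0.6148 -0.0524  0.2905] 0.2675394517274074 0.30858833818396003
side 0.618 34 [ 0.6196 -0.0578  0.2905] 0.26539505405496455 0.30549304554531226
side 0.63 6 [ 0.6343 -0.0486  0.2766] 0.27343427688137506 0.27872343786368114
side 0.636 9 [ 0.6403 -0.0414  0.2723] 0.2678984089212731 0.2746609980539505
side 0.642 18 [ 0.6449 -0.0413  0.2723] 0.26694907381198063 0.27461395295536095
side 0.648 20 [ 0.6509 -0.0411  0.2721] 0.26562634376213284 0.2757894485482954
side 0.654 17 [ 0.657  -0.0408  0.2725] 0.26550905468930486 0.276148452801454
side 0.66 19 [ 0.6632 -0.0392  0.2725] 0.2678967520851556 0.27464747064162065
side 0.666 17 [ 0.6693 -0.0398  0.2722] 0.2662111617511787 0.2755833849453771
top 0.576 11 [ 0.5809 -0.0444  0.2832] 0.2773757794303495 0.28728730489862425
top 0.582 19 [ 0.5853 -0.0439  0.2841] 0.2699727420801818 0.2892839357806674
top 0.588 10 [ 0.5914 -0.0422  0.277 ] 0.27267692585940806 0.28276194024672796
top 0.594 24 [ 0.5974 -0.0424  0.2886] 0.26587601784045345 0.32926588078026325
top 0.6 29 [ 0.6037 -0.0437  0.2914] 0.26909471869039586 0.32795378609442544
top 0.606 38 [ 0.6087 -0.0535  0.2832] 0.2677772303911425 0.3035727133022144
top 0.612 6 [ 0.6134 -0.0591  0.2786] 0.25727366493155973 0.29174519139025223
9.725 [ 0.6123 -0.0432  0.3333] [3.1386 0.1367 0.0004] [-0.2555  0.0007 -8.7092] [ 0.1501 -0.0063  0.0289]
```

View pics/g3.png

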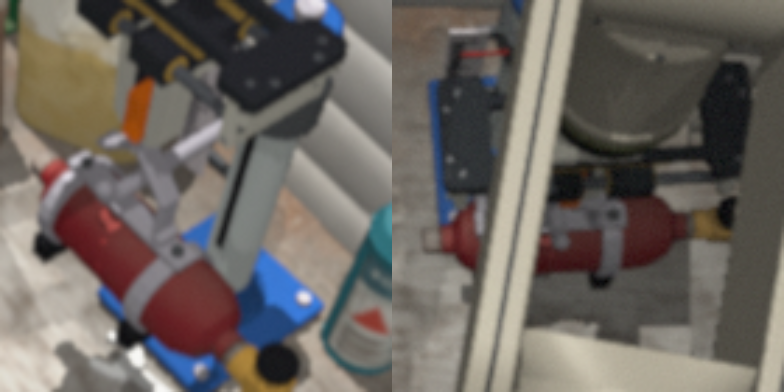

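The bar runs through the hook in the side crop, around (165,155), and the depths put the hook between the tip and the collar. Now lowering to contact.

Call:
move_arm(deltas=[0, 0, 0.004, 0, 0, 0, 0, 0, 0, 0.01, 0, 0, 0, 0, 0, 0, 0.016, 0, 0, 0, 0, 0, 0, 0.021, 0, 0, 0, 0, 0, 0, 0.025, 0, 0, 0, 0, 0, 0, 0.028, 0, 0, 0, 0, 0, 0, 0.03, 0, 0, 0, 0, 0, 0, 0.032, 0, 0, 0, 0, 0, 0, 0.034, 0, 0, 0, 0, 0, 0, 0.036, 0, 0, 0, 0, 0, 0, 0.038, 0, 0, 0, 0, 0, 0, 0.04, 0, 0, 0, 0])

```text
t: 11.22
tool_pos: [0.6125, -0.0432, 0.293]
orientation: [3.139, 0.137, 0.0]
force: [-0.4, 0.4, -6.8]
opening: 0.0134
gripper_force: 50.0
```

```bash
cat >> h.py <<'E'
def avg(n=8):
    F=[];T=[]
    for i in range(n):
        robot.read_camera('side');s=robot.read_state();F.append(s['force']);T.append(s['wrist_torque'])
    print(round(s['t'],2),s['tool_pos'],s['orientation'],'F',np.mean(F,0),'T',np.mean(T,0),np.std(T,0)/n**.5)
def armz():
    im,d=robot.read_camera('side');C=cloud('side',d)
    P=C[(d>0)&(C[...,0]>.64)&(C[...,0]<.68)&(C[...,1]>-.06)&(C[...,1]<-.02)&(C[...,2]>.15)&(C[...,2]<.29)]
    print('arm',len(P),P.mean(0) if len(P) else '', np.percentile(P[:,2],[5,50,95]) if len(P) else '')
E
python3 - <<'E'
from h import *
armz();avg()
E
```

```text
arm 54 [ 0.6563 -0.0412  0.2613] [0.2572 0.262  0.2639]
11.68 [ 0.6125 -0.0431  0.2931] [-3.1386 -0.1368 -0.0001] F [-0.1483  0.5343 -7.0453] T [0.3196 0.0789 0.0094] [0.0062 0.0143 0.0073]
```

Call:
move_arm(deltas=[0, 0.0002, 0.002, 0.0087, 0, 0, 0, 0, 0.0004, 0.0055, 0.0175, 0, 0, 0, 0, 0.0007, 0.009, 0.0262, 0, 0, 0, 0, 0.0009, 0.0125, 0.0349, 0, 0, 0, 0, 0.0011, 0.016, 0.0436, 0, 0, 0, 0, 0.0013, 0.0195, 0.0524, 0, 0, 0, 0, 0.0015, 0.023, 0.0611, 0, 0, 0, 0, 0.0018, 0.0265, 0.0698, 0, 0, 0, 0, 0.002, 0.03, 0.0785, 0, 0, 0, 0, 0.0022, 0.0335, 0.0873, 0, 0, 0, 0, 0.0024, 0.037, 0.096, 0, 0, 0, 0, 0.0026, 0.04, 0.1047, 0, 0, 0])

```text
t: 13.18
tool_pos: [0.6128, -0.046, 0.253]
orientation: [-3.034, -0.132, 0.006]
force: [0.3, -1.1, -2.9]
opening: 0.0137
gripper_force: 50.0
```

Run:
```python
from h import *
armz();avg()
```

```text
arm 36 [ 0.669  -0.0407  0.2215] [0.2165 0.2216 0.2252]
13.62 [ 0.6128 -0.046   0.2533] [-3.0346 -0.1322  0.0063] F [ 0.856  -1.4943 -3.2916] T [-0.3421 -0.1784 -0.014 ] [0.0303 0.0147 0.0063]
```

```bash
cat >> h.py <<'E'
def hang(dz,dlat,th,n,r=.035):
    # lower hook by dz, shift it dlat along tool-y horizontal, tilt to th deg: n rows
    s=robot.read_state();R0=Rn.from_rotvec(s['orientation']);y=R0.apply([0,1,0]);t0=np.degrees(np.arcsin(-y[2]))
    u=np.array([np.sin(np.radians(5)),-np.cos(np.radians(5)),0]);up=lambda t:u*np.sin(np.radians(t))+np.array([0,0,np.cos(np.radians(t))])
    print('tilt now',t0)
    for i in range(1,n+1):
        f=i/n;t=t0+f*(th-t0)
        dp=r*(up(t)-up(t0))+f*(np.array([0,0,-dz])+dlat*u)
        print(np.r_[R0.inv().apply(dp),np.radians(t-t0)].round(4).tolist())
E
python3 - <<'E'
from h import *
hang(.028,.0007,12,10)
E
```

```text
tilt now 5.968374741963888
[-0.0, 0.0007, 0.0028, 0.0105]
[-0.0, 0.0015, 0.0056, 0.0211]
[-0.0, 0.0022, 0.0084, 0.0316]
[-0.0, 0.0029, 0.0111, 0.0421]
[-0.0, 0.0036, 0.0139, 0.0526]
[-0.0, 0.0044, 0.0167, 0.0632]
[-0.0, 0.0051, 0.0195, 0.0737]
[-0.0, 0.0058, 0.0223, 0.0842]
[-0.0, 0.0066, 0.0252, 0.0947]
[-0.0, 0.0073, 0.028, 0.1053]
```

Call:
move_arm(deltas=[0, 0.0007, 0.0028, 0.0105, 0, 0, 0, 0, 0.0015, 0.0056, 0.0211, 0, 0, 0, 0, 0.0022, 0.0084, 0.0316, 0, 0, 0, 0, 0.0029, 0.0111, 0.0421, 0, 0, 0, 0, 0.0036, 0.0139, 0.0526, 0, 0, 0, 0, 0.0044, 0.0167, 0.0632, 0, 0, 0, 0, 0.0051, 0.0195, 0.0737, 0, 0, 0, 0, 0.0058, 0.0223, 0.0842, 0, 0, 0, 0, 0.0066, 0.0252, 0.0947, 0, 0, 0, 0, 0.0073, 0.028, 0.1053, 0, 0, 0])

```text
t: 14.88
tool_pos: [0.6131, -0.0497, 0.2243]
orientation: [-2.928, -0.128, 0.013]
force: [-0.8, 2.2, -1.2]
opening: 0.0137
gripper_force: 50.0
```

Run:
```python
from h import *
armz();avg(10)
```

```text
arm 0  
15.43 [ 0.6131 -0.0498  0.2245] [-2.9287 -0.1281  0.0133] F [ 0.0032  4.5357 -0.6454] T [ 0.7144 -0.0664 -0.0091] [0.0274 0.0139 0.0155]
```

Run:
```python
from h import *
hang(.003,-.0005,12,4)
```

```text
tilt now 12.047501253047646
[-0.0, 0.0, 0.0008, -0.0002]
[-0.0, 0.0001, 0.0015, -0.0004]
[-0.0, 0.0001, 0.0023, -0.0006]
[-0.0, 0.0001, 0.003, -0.0008]
```

Call:
move_arm(deltas=[0, 0, 0.0008, 0, 0, 0, 0, 0, 0.0001, 0.0015, 0, 0, 0, 0, 0, 0.0001, 0.0023, 0, 0, 0, 0, 0, 0.0001, 0.003, 0, 0, 0, 0, 0, 0.0001, 0.003, 0, 0, 0, 0])

```text
t: 16.05
tool_pos: [0.6131, -0.0497, 0.2214]
orientation: [-2.929, -0.127, 0.013]
force: [0.9, 3.9, -0.1]
opening: 0.0141
gripper_force: 50.0
```

Run:
```python
from h import *
avg(10)
im,d=robot.read_camera('side');a=cv2.resize(im[140:320,320:480,::-1],None,fx=3,fy=3)
cv2.imwrite('pics/g4.png',a)
```

```text
16.55 [ 0.6131 -0.0497  0.2215] [-2.9292 -0.1275  0.0133] F [ 0.7165  3.176  -0.3457] T [ 0.4825 -0.0663 -0.0191] [0.0176 0.0079 0.0096]
```

View pics/g4.png

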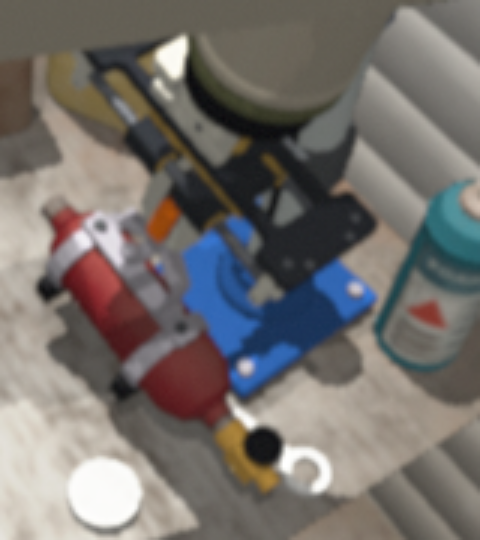

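The carrier hangs tilted on the arm, well clear of spanner and tape roll, the valve at crop (255,445). A sideways force of about 3 N is left, so I ease the hook over towards +y.

Run:
```python
from h import *
hang(.0015,-.0011,12,4)
```

```text
tilt now 12.020289670237275
[-0.0, -0.0002, 0.0004, -0.0001]
[-0.0, -0.0004, 0.0008, -0.0002]
[-0.0, -0.0006, 0.0013, -0.0003]
[-0.0, -0.0008, 0.0017, -0.0004]
```

Call:
move_arm(deltas=[0, -0.0002, 0.0004, 0, 0, 0, 0, 0, -0.0004, 0.0008, 0, 0, 0, 0, 0, -0.0006, 0.0013, 0, 0, 0, 0, 0, -0.0008, 0.0017, 0, 0, 0, 0, 0, -0.0008, 0.0017, 0, 0, 0, 0])

```text
t: 17.23
tool_pos: [0.613, -0.0495, 0.22]
orientation: [-2.931, -0.127, 0.013]
force: [-0.6, -4.4, -0.5]
opening: 0.014
gripper_force: 50.0
```

Run:
```python
from h import *
avg(12)
```

```text
17.82 [ 0.6131 -0.0494  0.2201] [-2.9306 -0.1266  0.0128] F [ 0.4095 -4.9625 -0.3389] T [-1.1699 -0.1697 -0.0105] [0.0085 0.0075 0.005 ]
```

Run:
```python
from h import *
hang(.0025,.00065,12,4)
```

```text
tilt now 11.943344468598255
[-0.0, 0.0003, 0.0006, 0.0002]
[-0.0, 0.0006, 0.0012, 0.0005]
[-0.0, 0.0009, 0.0017, 0.0007]
[-0.0, 0.0012, 0.0023, 0.001]
```

Call:
move_arm(deltas=[0, 0.0003, 0.0006, 0, 0, 0, 0, 0, 0.0006, 0.0012, 0, 0, 0, 0, 0, 0.0009, 0.0017, 0, 0, 0, 0, 0, 0.0011, 0.0023, 0, 0, 0, 0, 0, 0.0011, 0.0023, 0, 0, 0, 0])

```text
t: 18.45
tool_pos: [0.6131, -0.0494, 0.2175]
orientation: [-2.93, -0.127, 0.013]
force: [0.8, -4.6, 0.4]
opening: 0.0139
gripper_force: 50.0
```

Run:
```python
from h import *
avg(12)
```

```text
19.05 [ 0.6131 -0.0495  0.2175] [-2.9297 -0.1273  0.013 ] F [ 0.7657 -5.4151 -0.0606] T [-1.1781 -0.1621 -0.0117] [0.0098 0.0078 0.0082]
```

Call:
move_arm(deltas=[0, 0.0002, 0, 0, 0, 0, 0, 0, 0.0004, 0.0001, 0, 0, 0, 0, 0, 0.0004, 0.0001, 0, 0, 0, 0])

```text
t: 19.42
tool_pos: [0.6131, -0.0495, 0.2173]
orientation: [-2.929, -0.128, 0.013]
force: [1.3, -5.0, -0.9]
opening: 0.0141
gripper_force: 50.0
```

Run:
```python
from h import *
avg(8)
```

```text
19.82 [ 0.6131 -0.0495  0.2173] [-2.9291 -0.1276  0.0133] F [ 1.2129 -4.9288  0.2755] T [-1.1221 -0.189  -0.0317] [0.0157 0.0096 0.0101]
```

Call:
move_arm(deltas=[0, 0.0003, 0, 0, 0, 0, 0, 0, 0.0006, 0.0001, 0, 0, 0, 0, 0, 0.001, 0.0002, 0, 0, 0, 0, 0, 0.001, 0.0002, 0, 0, 0, 0])

```text
t: 20.32
tool_pos: [0.613, -0.0497, 0.2168]
orientation: [-2.928, -0.128, 0.014]
force: [1.2, 0.3, -0.3]
opening: 0.0136
gripper_force: 50.0
```

Run:
```python
from h import *
avg(8)
```

```text
20.73 [ 0.6131 -0.0497  0.2169] [-2.9281 -0.1282  0.0136] F [0.7665 2.2685 0.0322] T [ 0.315  -0.1985 -0.0569] [0.0591 0.0101 0.0084]
```

Call:
move_arm(deltas=[0, -0.0003, 0, 0, 0, 0, 0, 0, -0.0003, 0, 0, 0, 0, 0, 0, -0.0003, 0, 0, 0, 0, 0, 0, -0.0003, 0, 0, 0, 0, 0])

```text
t: 21.22
tool_pos: [0.6131, -0.0498, 0.217]
orientation: [-2.929, -0.128, 0.014]
force: [0.8, 4.4, -0.3]
opening: 0.0137
gripper_force: 50.0
```

Run:
```python
from h import *
avg(6);avg(6)
```

```text
21.52 [ 0.6131 -0.0498  0.217 ] [-2.9285 -0.1278  0.0136] F [1.0037 5.0798 0.0004] T [ 0.9244 -0.1966 -0.0708] [0.0113 0.0162 0.0161]
21.82 [ 0.613  -0.0498  0.217 ] [-2.9286 -0.1279  0.0136] F [0.7354 4.4405 0.0877] T [ 0.8908 -0.2003 -0.03  ] [0.0088 0.0086 0.0067]
```

Call:
move_arm(deltas=[0, -0.0002, 0, 0, 0, 0, 0, 0, -0.0002, 0, 0, 0, 0, 0, 0, -0.0002, 0, 0, 0, 0, 0, 0, -0.0002, 0, 0, 0, 0, 0, 0, -0.0002, 0, 0, 0, 0, 0, 0, -0.0002, 0, 0, 0, 0, 0])

```text
t: 22.58
tool_pos: [0.6131, -0.0498, 0.217]
orientation: [-2.929, -0.128, 0.013]
force: [0.4, 4.7, 0.1]
opening: 0.0134
gripper_force: 50.0
```

Run:
```python
from h import *
avg(4);avg(4);avg(4)
```

```text
22.77 [ 0.6131 -0.0498  0.217 ] [-2.9289 -0.1277  0.0135] F [0.6531 5.0746 0.3481] T [ 0.8684 -0.2041 -0.0575] [0.0137 0.0101 0.0122]
22.98 [ 0.613  -0.0498  0.217 ] [-2.9288 -0.1277  0.0135] F [1.2107 4.7148 0.5589] T [ 0.8456 -0.2198 -0.046 ] [0.0162 0.0145 0.0061]
23.18 [ 0.613  -0.0498  0.217 ] [-2.9288 -0.1277  0.0135] F [0.9362 4.6764 0.1847] T [ 0.8742 -0.2164 -0.0676] [0.0218 0.007  0.0064]
```

Call:
move_arm(deltas=[0, -0.0002, 0, 0, 0, 0, 0, 0, -0.0003, 0, 0, 0, 0, 0, 0, -0.0004, 0, 0, 0, 0, 0])

```text
t: 23.55
tool_pos: [0.6131, -0.0497, 0.2171]
orientation: [-2.929, -0.127, 0.013]
force: [0.4, 2.0, 0.2]
opening: 0.0134
gripper_force: 50.0
```

Run:
```python
from h import *
avg(3);avg(3)
```

```text
23.7 [ 0.613  -0.0497  0.2171] [-2.9294 -0.1274  0.0133] F [ 1.017   3.2021 -0.123 ] T [ 0.4061 -0.237  -0.0715] [0.0242 0.0185 0.0089]
23.85 [ 0.613  -0.0497  0.2171] [-2.9293 -0.1274  0.0134] F [ 1.0073  2.3611 -0.4252] T [ 0.3621 -0.2112 -0.0572] [0.0078 0.0204 0.0131]
```

Call:
move_arm(deltas=[0, -0.0001, 0, 0, 0, 0, 0, 0, -0.0002, 0, 0, 0, 0, 0, 0, -0.0002, 0, 0, 0, 0, 0])

```text
t: 24.22
tool_pos: [0.6131, -0.0496, 0.2172]
orientation: [-2.93, -0.127, 0.013]
force: [1.6, -0.0, 1.0]
opening: 0.0137
gripper_force: 50.0
```

Run:
```python
from h import *
avg(3);avg(3)
```

```text
24.38 [ 0.613  -0.0496  0.2172] [-2.9295 -0.1273  0.0132] F [ 1.6177 -0.9025  0.6681] T [-0.2129 -0.2378 -0.0463] [0.031  0.0169 0.0188]
24.52 [ 0.613  -0.0496  0.2172] [-2.9295 -0.1273  0.0133] F [ 0.6827 -1.4215  0.2872] T [-0.3558 -0.2344 -0.0346] [0.02   0.0117 0.0097]
```

Call:
move_arm(deltas=[0, 0, 0, 0, 0, 0, 0, 0, 0, 0, 0, 0, 0, 0], squeeze=20)

```text
t: 24.78
tool_pos: [0.6131, -0.0495, 0.2172]
orientation: [-2.929, -0.127, 0.013]
force: [0.0, -2.3, -0.1]
opening: 0.0142
gripper_force: 20.0
```

Call:
move_arm(deltas=[0, 0, 0, 0, 0, 0, 0, 0, 0, 0, 0, 0, 0, 0], squeeze=10)

```text
t: 25.02
tool_pos: [0.613, -0.0495, 0.2172]
orientation: [-2.929, -0.127, 0.013]
force: [1.1, -3.9, -0.4]
opening: 0.014
gripper_force: 10.0
```

Run:
```python
from h import *
avg(4)
```

```text
25.23 [ 0.613  -0.0495  0.2172] [-2.9294 -0.1275  0.0132] F [ 1.2775 -3.8539  0.3809] T [-0.8087 -0.2751 -0.0185] [0.0221 0.0161 0.0072]
```

Call:
move_arm(deltas=[0, 0.0003, 0, 0, 0, 0, 0, 0, 0.0005, 0, 0, 0, 0, 0], squeeze=6)

```text
t: 25.48
tool_pos: [0.613, -0.0496, 0.217]
orientation: [-2.929, -0.128, 0.014]
force: [-0.5, -2.1, 0.2]
opening: 0.0141
gripper_force: 6.0
```

Call:
move_arm(deltas=[0, 0, 0, 0, 0, 0, 0, 0, 0, 0, 0, 0, 0, 0], squeeze=4.5)

```text
t: 25.72
tool_pos: [0.613, -0.0496, 0.217]
orientation: [-2.929, -0.128, 0.014]
force: [0.8, -1.0, 0.1]
opening: 0.0141
gripper_force: 4.5
```

Run:
```python
from h import *
avg(4);print(robot.read_state()['opening'],robot.read_state()['gripper_force'])
```

```text
25.93 [ 0.613  -0.0496  0.217 ] [-2.9288 -0.1278  0.0135] F [ 1.1035 -0.8065  0.3161] T [-0.4077 -0.2386 -0.0422] [0.0049 0.0131 0.0113]
0.013651257757830477 4.5003631711006165
```

Call:
move_arm(deltas=[0, 0, 0, 0, 0, 0, 0, 0, 0, 0, 0, 0, 0, 0.148, 0, 0, 0, 0, 0, 0, 0.15, 0, 0, 0, 0, 0, 0, 0.152, 0, 0, 0, 0, 0, 0, 0.154, 0, 0, 0, 0, 0, 0, 0.156, 0, 0, 0, 0, 0, 0, 0.158, 0, 0, 0, 0, 0, 0, 0.16], squeeze=3)

```text
t: 26.92
tool_pos: [0.613, -0.0497, 0.217]
orientation: [-2.929, -0.128, 0.014]
force: [0.2, -0.0, -0.1]
opening: 0.0149
gripper_force: 0.2
```

```bash
cat >> h.py <<'E'
def ctilt():
    im,d=robot.read_camera('side');C=cloud('side',d);i=im.astype(int);r,g,b=i[...,0],i[...,1],i[...,2]
    P=C[(d>0)&(C[...,0]>.53)&(C[...,0]<.68)&(C[...,1]>-.16)&(C[...,1]<.06)&(C[...,2]>.03)&(C[...,2]<.2)&(r>60)&(g<.5*r)&(b<.5*r)]
    # fit cylinder r=31: axis dir from (tilt), point
    from scipy.optimize import least_squares
    def f(q):
        t,yw,x0,z0=q;a=np.array([np.cos(t)*np.sin(yw),-np.cos(t)*np.cos(yw),-np.sin(t)]);D=P-np.array([x0,-.04,z0]);return np.linalg.norm(np.cross(D,a),axis=1)-.031
    s=least_squares(f,[.2,.087,.612,.09],loss='soft_l1',f_scale=.002)
    print('ctilt n',len(P),'tilt,yaw',np.degrees(s.x[:2]),s.x[2:],'rms',np.sqrt(np.mean(s.fun**2)))
E
python3 - <<'E'
from h import *
ctilt();avg(4);print(robot.read_state()['opening'],robot.read_state()['gripper_force']);ctilt()
E
```

```text
ctilt n 931 tilt,yaw [14.4185  4.2583] [0.6123 0.0827] rms 0.005302103366829513
27.18 [ 0.613  -0.0497  0.217 ] [-2.929  -0.1277  0.0136] F [ 0.2362  0.5816 -0.0408] T [-0.0382  0.0186  0.0317] [0.0107 0.011  0.0159]
0.014849712286048212 0.228688046336174
ctilt n 930 tilt,yaw [15.4045  2.82  ] [0.6122 0.0831] rms 0.005222313779141153
```

Call:
move_arm(deltas=[0, 0, 0, 0, 0, 0, 0.163, 0, 0, 0, 0, 0, 0, 0.166, 0, 0, 0, 0, 0, 0, 0.169, 0, 0, 0, 0, 0, 0, 0.172, 0, 0, 0, 0, 0, 0, 0.175, 0, 0, 0, 0, 0, 0, 0.178, 0, 0, 0, 0, 0, 0, 0.181, 0, 0, 0, 0, 0, 0, 0.184, 0, 0, 0, 0, 0, 0, 0.187, 0, 0, 0, 0, 0, 0, 0.19, 0, 0, 0, 0, 0, 0, 0.195, 0, 0, 0, 0, 0, 0, 0.2])

```text
t: 28.72
tool_pos: [0.613, -0.0497, 0.217]
orientation: [-2.929, -0.128, 0.013]
force: [-0.3, -0.7, -0.1]
opening: 0.0183
gripper_force: 0.0
```

Run:
```python
from h import *
ctilt();avg(4);print(robot.read_state()['opening'],robot.read_state()['gripper_force']);ctilt()
```

```text
ctilt n 918 tilt,yaw [14.7354  3.3802] [0.6126 0.0849] rms 0.005200571983207663
28.98 [ 0.613  -0.0498  0.217 ] [-2.929  -0.1276  0.0135] F [-0.4668 -0.1794 -0.3355] T [-0.0793 -0.0022 -0.0155] [0.0155 0.0122 0.0155]
0.01839021237828069 0.0
ctilt n 930 tilt,yaw [17.4169  0.4675] [0.6135 0.0866] rms 0.0049540400421391045
```

Call:
move_arm(deltas=[0, 0, 0, 0, 0, 0, 0.22, 0, 0, 0, 0, 0, 0, 0.25, 0, 0, 0, 0, 0, 0, 0.28, 0, 0, 0, 0, 0, 0, 0.32, 0, 0, 0, 0, 0, 0, 0.36, 0, 0, 0, 0, 0, 0, 0.42, 0, 0, 0, 0, 0, 0, 0.48, 0, 0, 0, 0, 0, 0, 0.54, 0, 0, 0, 0, 0, 0, 0.6, 0, 0, 0, 0, 0, 0, 0.65])

```text
t: 30.28
tool_pos: [0.6131, -0.0497, 0.217]
orientation: [-2.929, -0.128, 0.013]
force: [-0.1, 0.3, 0.5]
opening: 0.0592
gripper_force: 0.0
```

Run:
```python
from h import *
im,d=robot.read_camera('side');a=im[140:320,330:470,::-1].copy()
for i in range(6): im,_=robot.read_camera('side')
b=im[140:320,330:470,::-1]
print('maxdiff',np.abs(a.astype(int)-b).mean(),np.percentile(np.abs(a.astype(int)-b),99))
cv2.imwrite('pics/g5.png',np.hstack([cv2.resize(k,None,fx=2.8,fy=2.8) for k in(a,b)]))
avg(3);print(robot.read_state()['opening'])
```

```text
maxdiff 0.8849206349206349 5.0
30.77 [ 0.613  -0.0498  0.217 ] [-2.929  -0.1276  0.0135] F [ 0.3873  0.2334 -0.001 ] T [-0.0791  0.0014 -0.025 ] [0.0032 0.0021 0.0035]
0.060640395332465735
```

View pics/g5.png

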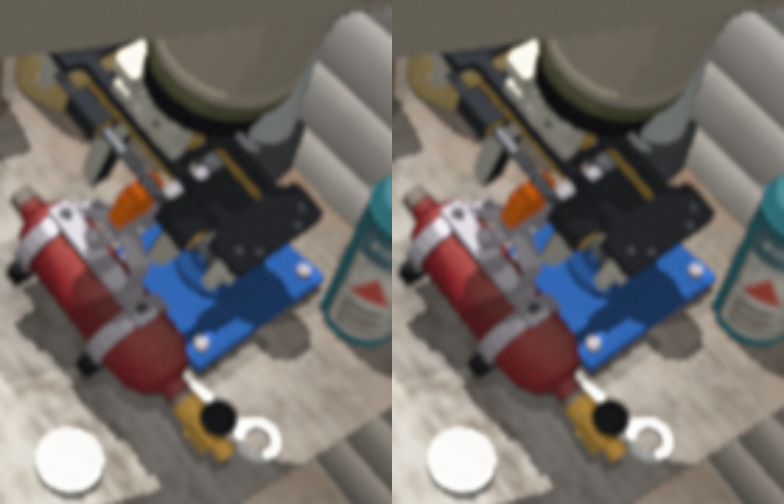

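Both shots match: the carrier hangs still with the tab (crop (130,205)) free between the open fingers and the valve at (215,415). Withdrawing along the tool axis.

Call:
move_arm(deltas=[0, 0, -0.003, 0, 0, 0, 0.65, 0, 0, -0.009, 0, 0, 0, 0.65, 0, 0, -0.018, 0, 0, 0, 0.65, 0, 0, -0.03, 0, 0, 0, 0.65, 0, 0, -0.045, 0, 0, 0, 0.65, 0, 0, -0.06, 0, 0, 0, 0.65, 0, 0, -0.08, 0, 0, 0, 0.65, 0, 0, -0.1, 0, 0, 0, 0.65, 0, 0, -0.12, 0, 0, 0, 0.65, 0, 0, -0.135, 0, 0, 0, 0.65, 0, 0, -0.14, 0, 0, 0, 0.65, 0, 0, -0.14, 0, 0, 0, 0.65])

```text
t: 32.28
tool_pos: [0.6157, -0.0789, 0.354]
orientation: [-2.929, -0.127, 0.013]
force: [0.4, -0.1, -0.7]
opening: 0.0605
gripper_force: 0.0
```

Run:
```python
from h import *
im,d=robot.read_camera('side');a=im[120:320,300:470,::-1].copy()
for i in range(8): im,d=robot.read_camera('side')
b=im[120:320,300:470,::-1]
D=np.abs(a.astype(int)-b).sum(2);print('diff',D.mean(),np.percentile(D,99.5),D.max())
cv2.imwrite('pics/g6.png',np.hstack([cv2.resize(k,None,fx=2.3,fy=2.3) for k in(a,b)]))
C=cloud('side',d);P=C[(d>0)&(C[...,0]>.56)&(C[...,0]<.70)&(C[...,1]>-.07)&(C[...,1]<-.015)&(C[...,2]>.165)&(C[...,2]<.215)]
for x0 in np.arange(.57,.69,.006):
    S=P[(P[:,0]>x0)&(P[:,0]<x0+.006)]
    if len(S):print(round(x0,3),len(S),S.mean(0),S[:,2].max())
s=robot.read_state();print(s['t'],s['tool_pos'],s['force'])
```

```text
diff 3.236794117647059 39.0 131
0.576 14 [ 0.5806 -0.0461  0.199 ] 0.20456005124954874
0.582 21 [ 0.5847 -0.0478  0.1988] 0.20451602086544174
0.588 12 [ 0.5909 -0.0483  0.194 ] 0.20219565961876848
0.594 25 [ 0.598  -0.048   0.1998] 0.21479519972611788
0.6 50 [ 0.6033 -0.04    0.1885] 0.21399353297043255
0.606 64 [ 0.6086 -0.0517  0.1822] 0.213960989902384
0.612 56 [ 0.6151 -0.0516  0.1826] 0.21488060717266144
0.618 25 [ 0.6202 -0.0571  0.1822] 0.21377156001954137
0.624 10 [ 0.6263 -0.0478  0.1937] 0.2143757880655105
0.63 22 [ 0.6321 -0.0483  0.1869] 0.19547654924617597
0.636 4 [ 0.6402 -0.0437  0.1898] 0.19138396413159042
0.642 12 [ 0.6455 -0.0424  0.1875] 0.1928811186360334
0.648 12 [ 0.6506 -0.0411  0.1891] 0.19222372742469138
0.654 16 [ 0.6568 -0.0397  0.1882] 0.19193527536838734
0.66 18 [ 0.663  -0.0394  0.1891] 0.19225514001598912
0.666 13 [ 0.6684 -0.0395  0.1889] 0.1924671942255025
0.672 18 [ 0.675  -0.038   0.1885] 0.19092428288632365
0.678 13 [ 0.6809 -0.0375  0.1882] 0.19167141004629804
0.684 15 [ 0.6865 -0.0371  0.1887] 0.19111375764000224
32.725 [ 0.6155 -0.0787  0.3537] [ 0.3654  0.0179 -0.5325]
```

View pics/g6.png

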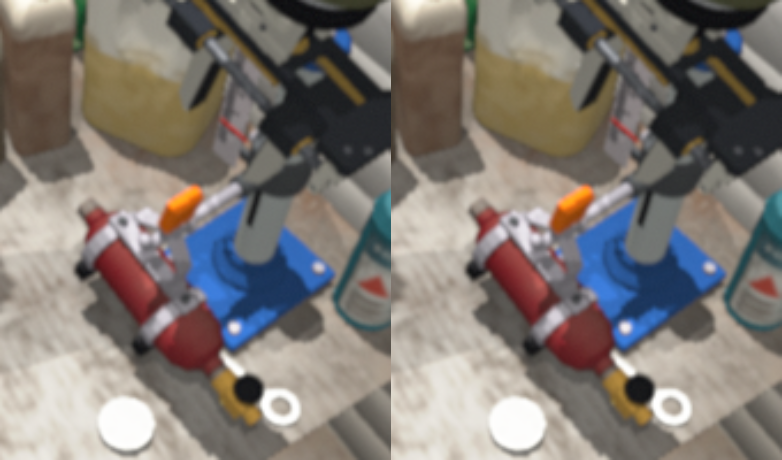

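The carrier hangs free and still with its hook in the seat (tab at crop (180,205)). The arm has sunk 84 mm and the gripper is clear. A short wait, then hand in.

Call:
move_arm(deltas=[0, 0, -0.01, 0, 0, 0, 0.65, 0, 0, -0.01, 0, 0, 0, 0.65, 0, 0, -0.01, 0, 0, 0, 0.65, 0, 0, -0.01, 0, 0, 0, 0.65, 0, 0, -0.01, 0, 0, 0, 0.65, 0, 0, -0.01, 0, 0, 0, 0.65, 0, 0, -0.01, 0, 0, 0, 0.65, 0, 0, -0.01, 0, 0, 0, 0.65])

```text
t: 33.72
tool_pos: [0.6158, -0.0809, 0.3637]
orientation: [-2.929, -0.128, 0.013]
force: [0.4, -0.2, 1.1]
opening: 0.0603
gripper_force: 0.0
```

Run:
```python
from h import *
print(robot.close_job())
```

```text
the job is handed in; nothing more can be done
None
```

The carrier is hanging free and still on the balance arm, hook in the seat, with the arm sunk about 84 mm (about 8.4 N, or 0.86 kg); the gripper is clear, and I handed the job in at about 34 s.

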